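File the stray T piece and hold the tilting bin at its third click

ROBOT

A 6-joint arm with a two-finger parallel gripper is mounted at the origin on the work surface. World frame = base frame: x ahead of the robot, y to its left, z up, the work surface at z = 0. Lengths are in m, angles in rad, forces in N, time in s.
With the tool pointing down it reaches from about 0.425 to 0.95 m from the base axis. Payload 3.5 kg.
Tool frame: the origin (TCP) lies midway between the tips of the shut fingers; the grasp point (between the pads) lies 19 mm behind it; z points along the fingers, x is the direction in which the jaws open and shut, and the axes are right-handed (so a half turn about z gives the same grasp; the last joint's range is limited). The gripper opens to 85 mm and grips with 20 to 120 N. Pads are 22 mm wide; open, the fingers measure 114 mm over their backs; the gripper's body (76 mm by 85 mm) begins 54 mm behind the grasp point. The pads swing forward as they close: fully open they stand 13 mm farther back than shut.
Start: joints at [1.046, 0.286, 1.577, -0, 1.279, -0.15], TCP at [0.247, 0.628, 0.231] pointing down, gripper open.
Joint ranges: [-2.77, 2.77], [-0.9, 2.22], [0.21, 2.48], [-1.53, 4.67], [0.24, 2.81], [-2.84, 2.84]. Speed limits (rad/s): [2.79, 2.79, 3.14, 3.14, 3.14, 3.14].

INTERFACE

Orientations are given as a unit quaternion [x, y, z, w].
In Python, from plant import readout, optics, ctrl gives the robot as it stands. The module is installed in compiled form; this text tells all that it offers.
- The arm moves only by the shell command python3 -m crank 'ROWS' [OPENING] [FORCE]. ROWS is text: rows parted by semicolons, each of 6 numbers parted by spaces: the shift along the tool's x, y, z in mm, then the turn, a rotation vector about the tool's x, y, z in rad. In form: dx dy dz ax ay az; .... A call has 1 to 5 rows; each row shifts and turns the commanded pose from where the row before left it, along the tool's axes as they then stand; what a row does not reach is not made up. A row lasts 1/8 s, in which the tool goes at most 62.5 mm and 10.7 degrees, less where a joint would pass 70% of its speed; a pose out of reach is approached as far as the arm can. A call is refused whole if a number of a shift passes 62.5 or a number of a turn 0.188, either way. A call with a gripper value outside its range is refused whole. OPENING is the opening, from -1 (shut) to 1 (fully open), set as the call begins (- or left out, the last holds). The fingers move at their own pace and stop on an object; FORCE is the grip in N (left out, the last holds). Time passes only in rows, so rows that do not move let the fingers close. It gives the time, the measured TCP pose, the force and the opening at its end, in the units of the state.
- readout.get_state(): the state, without advancing time (a new reading comes with each control period).
- optics.read_camera(name): name is "side" or "top"; returns the picture (384x512x3 uint8, red, green, blue); there is no depth.
- optics.calibration(name): a dict with "mtx" (3x3 intrinsics, pixels), "rvec" (rotation vector, rad) and "tvec" (3), from world to camera coordinates, as OpenCV has them. Camera axes: x right, y down, z forward; pixel columns grow to the right and rows downward; lengths in m; the calibration is good to about 2 mm. A picture is of the moment at which its call begins. calibration takes no time and is no camera call.
- ctrl.sign_off(): hands the job in, once; it reports no verdict.
Trained networks look in the newest picture that a camera, given by its name, has taken for a name from the list of things; names that differ only in an ending like _2 or _b are one class to them, and where a whole thing is asked for, a point or a joint stands for the part that bears it (a point fixed in the world has none). Each returns a list of dicts, best first, with "p" (0 to 1); they miss things now and then, are a little off and sometimes report something else, mostly with a low value. They report only what shows in the picture. A call takes as long as a camera call.
- optics.recognise(camera, thing): "xy" ([column, row] as shares, 0 to 1, of the picture: columns of its width, rows of its height, amid what is visible of it).
The state is a dict: "time": time; "qpos": joint angles; "dq": joint speeds; "joint_efforts": joint torques, N m; "eef_pos": TCP position; "tcp_rot": TCP orientation; "contact_force": force on the tool from outside, world axes, zero at the start; "wrist_torque": the same for the moment, N m; "opening": opening from 0.0 (shut) to 1.0 (fully open).
Only numpy, scipy, OpenCV 4.12 (cv2) and the standard library are available. Lean on these libraries where they do the work, as an engineer would, in place of code of your own. Each camera call takes 0.05 s, during which the arm holds its last target.

TASK

Put the loose T-shaped wooden puzzle piece from the bench into the compartment of the tilting bin that has the T label behind it, and let go of it there while the bin is still upright. Then, so that the contents can be looked over, press the bin's front handle bar down past the first two clicks to the third click, without clicking on past it towards the emptying stop, and finish while still holding the bar down there against its return spring. Keep all pieces in the bin and leave the other things on the bench where they stand.

Things in the scene. Friction and masses are not known exactly. Their poses are not given: they have to be found in the camera images.
- tee_center (a point): centre (half-way up) of the loose T-shaped light wooden puzzle piece on the bench: bar 48 x 16 mm, stem 16 x 16 mm on its middle, 24 mm thick, lying flat. In all 48 mm along its own y, 32 mm along its own x (this point is the middle of that outline); the stem points to its own +x. 15 to 25 g. It can be gripped over the 32 mm (end of the stem and back of the bar).
- label_tee_c (a point): raised flat wooden label on the rail behind the bin, shaped as the puzzle piece: a T (bar 48 x 16 mm, stem 16 x 16 mm), 4 mm thick. This point: middle of its outline, on its upper face (114 mm above the bench). The compartment it names lies in front of it, its middle 114 mm towards its own -x; its axes are parallel to the stand's. Which label is at which compartment varies.
- label_plus_c (a point): raised flat wooden label on the rail behind the bin, shaped as the puzzle piece: a plus (48 x 48 mm, arms 16 mm wide), 4 mm thick. This point: middle of its outline, on its upper face (114 mm above the bench). The compartment it names lies in front of it, its middle 114 mm towards its own -x; its axes are parallel to the stand's. Which label is at which compartment varies.
- label_rod_c (a point): raised flat wooden label on the rail behind the bin, shaped as the puzzle piece: a straight rod (16 x 64 mm, long along y), 4 mm thick. This point: middle of its outline, on its upper face (114 mm above the bench). The compartment it names lies in front of it, its middle 114 mm towards its own -x; its axes are parallel to the stand's. Which label is at which compartment varies.
- stand: fixed stand of the tilting bin; place and yaw vary. Origin on the bench below the bin's middle; x points away from the robot (front to back), y left, z up. Base board x = -110 to 150, y = -155 to 155 mm, 18 mm thick; two upright cheeks (y = -122 and +122 mm, up to 138 mm high), label rail behind the bin (top 110 mm above the bench). The bin's pivot axis runs along y, 105 mm above this origin.
- bin_floor (a point): middle of the inner floor of the tilting plywood bin, 85 mm above the bench at rest; it tilts with the bin. x from its front (handle bar) to its back, y left, z up. Three open compartments side by side along y, middles at y = -71, 0, +71 mm, each inside 128 (x) x 66 (y) mm; above the floor: front and side walls 50 mm, back wall 65, dividers 44. The T's compartment is empty, the others hold their own kind.
- bin_bar (a point): middle of the round wooden handle bar across the bin's front: 18 mm diameter, along the bin's y, clear for 160 mm between its brackets, its axis 30 mm in front of the front wall's face. It tilts with the bin: at rest 100 mm in front of the pivot axis and 28 mm above it (133 mm above the bench). Pressed straight down it tips the bin towards the robot; at the third click it is 55 mm lower, hardly shifted in x.
- bin (a joint): tilt of the bin, rad: 0 upright, growing as the bar goes down, stop (emptying) at 0.74. Clicks (hollows of a toothed steel quadrant over a spring roller) at 0.18, 0.36, 0.54; teeth at 0.09, 0.27, 0.45, 0.63. Let go anywhere, its spring swings it back to 0. Force down on the bar: 4 to 6 N at first, 5 to 12 N around the third click. Bar axis above the pivot axis: 28 cos(tilt) - 100 sin(tilt) mm.
- tray: round bamboo sorting tray, 224 mm diameter, 22 mm high, with three pieces fixed in it; origin under its centre. A bystander: leave it where it is.
- cup: copper cup, rim 76 mm across, 85 mm high, one ear; origin under its centre. A bystander: leave it where it is.
- paperweight: domed glass paperweight, 74 mm across, 42 mm high; origin under its centre. A bystander: leave it where it is.
- tower: ring-tower puzzle: dark board 70 x 190 mm with three posts, 79 mm high; origin under its centre. A bystander: leave it where it is.
- jar: closed glass jar, 68 mm diameter, 100 mm high; origin under its centre. A bystander: leave it where it is.
- brush: dusting brush lying on the bench; origin near its middle. A bystander: leave it where it is.
- bin_plus0: light wooden plus-shaped piece, 48 x 48 x 24 mm, lying loose in its own compartment of the bin; origin under its centre. It stays in the bin.
- bin_rod0: light wooden straight rod piece, 64 x 16 x 24 mm (long along its own y), lying loose in its own compartment of the bin; origin under its centre. It stays in the bin.
- bin_rod1: light wooden straight rod piece, 64 x 16 x 24 mm (long along its own y), lying loose in its own compartment of the bin; origin under its centre. It stays in the bin.

How it is judged:
On the way, in this order (a step that is already met when the one before it is completed fails the run):
1. the T piece lies in the compartment with the T label, let go, the bin upright (y of tee_center in the frame of label_tee_c between -0.03 and 0.03 m and x of tee_center in the frame of bin_floor between -0.064 and 0.064 m and z of tee_center in the frame of bin_floor between 0.004 and 0.04 m and contact force between the fingers and tee below 0.05 N and value of joint bin between -1 and 0.09 rad), for 0.3 s.
2. the bin is pressed to the third click and held by the fingers (value of joint bin between 0.47 and 0.61 rad and contact force between the fingers and bin above 2 N and velocity of joint bin between -0.1 and 0.1 rad/s and y of tee_center in the frame of label_tee_c between -0.03 and 0.03 m and x of tee_center in the frame of bin_floor between -0.064 and 0.064 m and z of tee_center in the frame of bin_floor between 0.004 and 0.04 m), for 0.4 s.
At the end, for the whole second after the job is handed in: The bin is held by the fingers at the third click (tilt 0.47 to 0.61 rad, nearly still, over 2 N of fingers on bin), and the T piece lies let go in the compartment with the T label (below its rim) (all of step 2 and contact force between the fingers and tee below 0.05 N); the arm keeps its last pose, push and grip.
It fails at once if the bin was tipped over the tooth behind the third click (value of joint bin above 0.65 rad).
It fails at once if a piece fell out of the bin (height (world z) of any of bin_plus0, bin_rod0, bin_rod1 below 0.03 m).
It fails at once if a bystander was shifted (over 20 mm) or tipped (distance of any of tray, cup, paperweight, tower, jar, brush from where it was at the start of the episode above 0.02 m or angle between any of tray, cup, paperweight, tower, jar's own z axis and vertical above 0.4 rad).
It also fails if it takes over 42 s, if anything falls off the work surface, if the arm or the gripper's body presses on something with over 40 N, if the wrist force passes 120 N, or if a joint passes its speed limit or range.

## Working session

There is one attempt and no reset: what is moved stays moved. The work goes in short steps, Python scripts to look and compute and a shell command to move; the robot and the scene stay as the last step left them, time stands still between calls to the robot, and variables do not carry over. Pictures are saved under pics/ and viewed, and the job is handed in when it is done.

```bash
mkdir -p pics; python3 - <<'E'
from plant import readout, optics
import cv2,numpy as np
print(readout.get_state())
for c in("top","side"):
    im=optics.read_camera(c); cv2.imwrite(f"pics/{c}0.png",im[:,:,::-1])
    k=optics.calibration(c); R=cv2.Rodrigues(np.array(k["rvec"],float))[0]
    print(c,k, "campos",-R.T@np.array(k["tvec"]).ravel())
    for t in["tee_center","label_tee_c","label_plus_c","label_rod_c","bin_bar","bin_floor","stand"]:
        print(c,t,[(np.round(np.array(d["xy"])*[512,384],1).tolist(),round(d["p"],2)) for d in optics.recognise(c,t)[:3]])
print(readout.get_state()["time"])
E
```

```text
{'time': 0.0, 'qpos': array([ 1.04603111e+00,  2.87172602e-01,  1.57820163e+00,  4.20778813e-05,
        1.27860460e+00, -1.50026140e-01]), 'dq': array([-0.00018639,  0.00034034, -0.00131645,  0.00152046,  0.00106436,
        0.00089115]), 'joint_efforts': array([-6.12065724e-04, -4.05984950e+01, -2.92626590e+01, -1.32051455e-04,
        5.69854121e-03, -2.82560002e-07]), 'eef_pos': array([0.24671141, 0.62758122, 0.22992922]), 'tcp_rot': array([ 8.26449970e-01,  5.63008902e-01, -1.08407349e-03,  4.98653915e-04]), 'contact_force': array([ 0.08386866, -0.09839927,  0.07488321]), 'wrist_torque': array([ 0.05274245, -0.0516465 ,  0.00449283]), 'opening': 0.9953684536140424}
top {'mtx': array([[365.39310854,   0.        , 257.12753887],
       [  0.        , 365.39310854, 191.89839876],
       [  0.        ,   0.        ,   1.        ]]), 'rvec': array([ 2.14121028, -2.05492319,  0.22470363]), 'tvec': array([0.03594978, 0.5550861 , 1.02815113])} campos [0.31151593 0.04251336 1.12590326]
top tee_center [([194.3, 235.8], 0.7)]
top label_tee_c [([294.0, 149.6], 0.66)]
top label_plus_c [([342.3, 146.0], 0.47)]
top label_rod_c [([314.0, 148.0], 0.47)]
top bin_bar [([312.0, 180.5], 0.73), ([321.6, 183.4], 0.69)]
top bin_floor [([321.1, 183.8], 0.7)]
top stand [([312.0, 182.8], 0.78)]
side {'mtx': array([[361.16547137,   0.        , 255.16261444],
       [  0.        , 361.16547137, 189.79566845],
       [  0.        ,   0.        ,   1.        ]]), 'rvec': array([ 2.26181228, -1.04485808,  0.35393609]), 'tvec': array([-0.3251507 ,  0.3988601 ,  1.02641517])} campos [-0.03563185 -0.47886857  1.04295528]
side tee_center [([186.4, 194.0], 0.42)]
side label_tee_c [([297.2, 174.8], 0.55)]
side label_plus_c []
side label_rod_c [([187.5, 213.1], 0.49), ([317.0, 187.1], 0.44)]
side bin_bar [([290.2, 201.7], 0.55)]
side bin_floor [([300.9, 207.4], 0.8)]
side stand [([303.2, 214.9], 0.73)]
0.8
```

```bash
python3 - <<'E'
import cv2
a=cv2.imread("pics/top0.png");cv2.imwrite("pics/top0c.png",cv2.resize(a[110:310,150:416],(798,600),interpolation=cv2.INTER_CUBIC))
a=cv2.imread("pics/side0.png");cv2.imwrite("pics/side0c.png",cv2.resize(a[130:330,130:396],(798,600),interpolation=cv2.INTER_CUBIC))
E
```

```text
(no output)
```

View pics/top0.png

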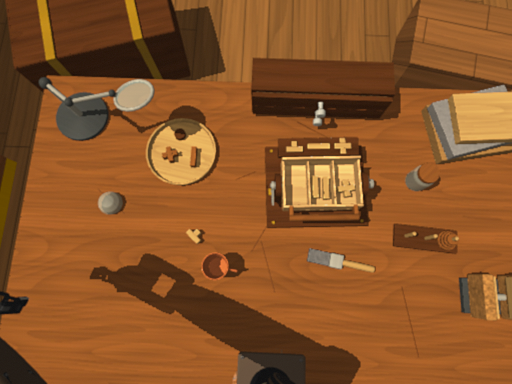

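View pics/top0c.png

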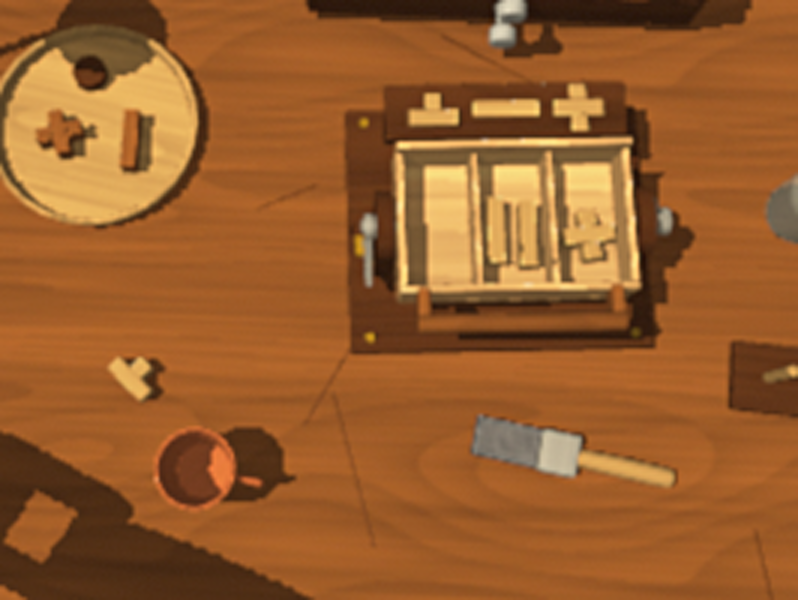

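View pics/side0c.png

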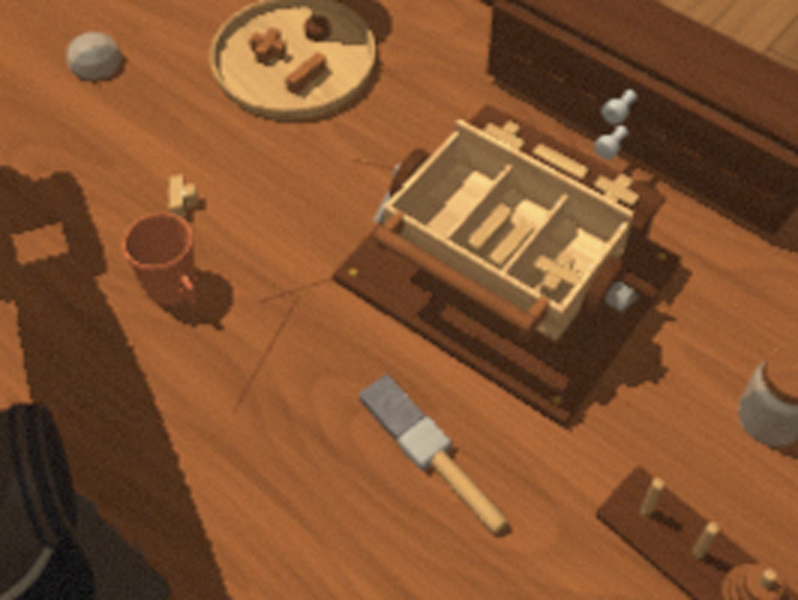

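The top picture shows the loose T at (194,236), with its stem towards the upper right and the cup at (215,266). The T label is the leftmost at (294,147), above the empty left compartment. The bar runs at about y-pixel 215 between brackets at x-pixels 292 and 356. Next I fit outlines for exact poses.

```bash
cat > h.py <<'E'
import numpy as np,cv2
from plant import optics,readout
from scipy.optimize import minimize
from scipy.spatial.transform import Rotation as Rt
def cal(c):
    k=optics.calibration(c); return np.array(k["rvec"],float),np.array(k["tvec"],float),np.array(k["mtx"],float)
def proj(c,P):
    r,t,m=cal(c); return cv2.projectPoints(np.asarray(P,float).reshape(-1,1,3),r,t,m,None)[0].reshape(-1,2)
def back(c,uv,z):
    r,t,m=cal(c); R=cv2.Rodrigues(r)[0]; C=-R.T@t.ravel()
    d=R.T@np.linalg.inv(m)@np.array([uv[0],uv[1],1.]); return C+d*(z-C[2])/d[2]
# tee outline, center of outline origin, stem to +x
TEE=np.array([[-16,-24],[0,-24],[0,-8],[16,-8],[16,8],[0,8],[0,24],[-16,24]])/1000.
PLUS=np.array([[-24,-8],[-8,-8],[-8,-24],[8,-24],[8,-8],[24,-8],[24,8],[8,8],[8,24],[-8,24],[-8,8],[-24,8]])/1000.
ROD=np.array([[-8,-32],[8,-32],[8,32],[-8,32]])/1000.
def poly(S,x,y,a,z):
    c,s=np.cos(a),np.sin(a); P=S@np.array([[c,s],[-s,c]])+[x,y]; return np.c_[P,np.full(len(P),z)]
def render(c,polys,K=8,shape=(384,512)):
    m=np.zeros(shape,np.float32)
    allp=[proj(c,P) for P in polys]; A=np.vstack(allp); x0,y0=np.floor(A.min(0)).astype(int)-3; x1,y1=np.ceil(A.max(0)).astype(int)+3
    big=np.zeros(((y1-y0)*K,(x1-x0)*K),np.uint8)
    for q in allp: cv2.fillPoly(big,[np.round(((q-[x0,y0]+.5)*K-.5)*16).astype(np.int32)],255,shift=4)
    m[y0:y1,x0:x1]=cv2.resize(big,(x1-x0,y1-y0),interpolation=cv2.INTER_AREA)/255.
    return m
E
python3 - <<'E'
from h import *
im=cv2.imread("pics/top0.png").astype(float)
print(im[225:248,183:206,1].astype(int))
print(im[136:156,284:356:2,1].astype(int))
E
```

```text
[[100 100 102 103 102 102 101 100 101 101 101 102 102 102 101 101 101 102
  100 100 100 101 100]
 [100 100  99  99  99  99  98  98  99  98  98  99  99  98  99  98  98  98
   98  98  97  97  99]
 [103 103 102 101 102 102  99 100 101 101 101  99  98  97  97  98  99  98
   98  98  99  98  97]
 [101 100 102 103 101 106 110 100 100 102 102 100 100 104 100  98 101 102
  103 103 102 102 100]
 [ 99  99  99  98 103 133 153 122  86  71  69  76 121 166 148 101  87  75
   76  87 102 102  99]
 [102 101  99 104 132 172 181 158 111  52  45  98 159 187 181 142  79  43
   46  59  84 101 100]
 [101 100 101 132 171 185 183 177 156 106  98 155 178 180 181 176 135  61
   43  47  61  86 100]
 [ 95  95 107 149 183 183 182 180 177 152 146 177 178 174 177 181 160  90
   52  47  46  61  88]
 [ 91  91  99 130 165 181 181 180 179 171 165 172 174 174 179 171 129  82
   51  45  48  62  88]
 [ 94  92  90 101 131 165 181 180 179 176 172 167 169 176 168 126  79  55
   45  60  78  84  93]
 [ 93  93  93  93 104 143 178 181 180 178 176 171 167 156 119  71  52  46
   43  69  95  94  94]
 [ 91  90  90  89  91 110 152 178
[... 3412 characters left out ...]
  50  49  48  49  50  50  49
   48  48  50  49  47  49  48  47  46  40 136 180 180  77  47  49  50  51]
 [ 49  65  70  67  65  61  57  57  53  50  51  52  52  52  51  51  51  51
   48  48  50  51  50  50  49  49  48  44 144 186 186  98  48  50  50  51]
 [ 51  51  48  47  47  49  48  48  48  49  51  52  50  50  51  50  49  52
   49  50  49  51  51  50  51  50  53  48 102 133 132  79  51  50  49  51]
 [ 50  49  49  49  48  48  50  50  49  49  49  49  49  47  48  47  48  48
   47  48  47  45  45  46  46  46  46  44  45  49  50  42  39  40  43  43]
 [ 44  44  44  43  43  40  39  41  42  41  42  40  38  46  50  46  45  44
   46  45  57  56  56  57  56  59  53  54  56  54  54  57  57  73  83  85]]
```

```bash
cat > fit.py <<'E'
from h import *
g=cv2.imread("pics/top0.png").astype(float)[:,:,1]
def fit(fn,lo,hi,roi,p0,steps):
    y0,y1,x0,x1=roi; T=np.clip((g-lo)/(hi-lo),0,1)[y0:y1,x0:x1]
    f=lambda p:((render("top",fn(p))[y0:y1,x0:x1]-T)**2).sum()
    best=None
    for _ in range(3):
        s=np.array([p0]+[np.array(p0)+np.eye(3)[i]*steps[i] for i in range(3)])
        r=minimize(f,p0,method="Nelder-Mead",options=dict(initial_simplex=s,maxiter=250,xatol=1e-5,fatol=1e-4)); p0=r.x
    return r.x,r.fun
c=back("top",[194.3,236],.024)
for dz,a0 in ((.024,-.9),(.024,-.7)):
    p,e=fit(lambda p:[poly(TEE,p[0],p[1],p[2],dz)],105,178,(226,246,184,203),[c[0],c[1],a0],[.004,.004,.15]); print("tee",p,e)
lab=back("top",[314,147],.114)
def labs(p):
    o=[]
    for S,y in((TEE,.071),(ROD,0),(PLUS,-.071)):
        cc,s=np.cos(p[2]),np.sin(p[2]); o.append(poly(S,p[0]-s*y,p[1]+cc*y,p[2],.114))
    return o
L,e=fit(labs,60,172,(134,155,282,356),[lab[0],lab[1],0.],[.004,.004,.05]); print("labels mid",L,e)
cc,s=np.cos(L[2]),np.sin(L[2]); R=np.array([[cc,-s],[s,cc]])
st=L[:2]-R@[.114,0]; print("stand",st,"yaw",L[2])
comp=st+R@[0,.071]; bar=st+R@[-.1,0]; print("comp",comp,"bar",bar)
np.save("p.npy",np.r_[p,st,L[2]])
im=cv2.imread("pics/top0.png")
big=cv2.resize(im[110:310,150:416],(798,600),interpolation=cv2.INTER_CUBIC)
def dr(P,c,name=big):
    q=((proj("top",P)-[150,110]+.5)*3-.5); cv2.polylines(big,[np.round(q).astype(int)],True,c,1)
dr(poly(TEE,*p,.024),(0,0,255))
for P in labs(L): dr(P,(0,0,255))
S=lambda x,y,z:np.r_[st+R@[x,y],z]
dr([S(-.109,-.08,.133),S(-.091,-.08,.133),S(-.091,.08,.133),S(-.109,.08,.133)],(255,0,0))
dr([S(-.064,.038,.085),S(.064,.038,.085),S(.064,.104,.085),S(-.064,.104,.085)],(0,255,0))
dr([S(-.11,-.155,.018),S(.15,-.155,.018),S(.15,.155,.018),S(-.11,.155,.018)],(255,255,0))
cv2.imwrite("pics/fit0.png",big)
for n,uv,z in(("cup rim",(150+195/3,110+468/3),.085),("brush L",(310,258),.02),):print(n,back("top",uv,z))
E
python3 fit.py
```

```text
tee [ 0.42438038  0.24331358 -0.74325686] 2.4384376280508535
tee [ 0.42456719  0.24346056 -0.75930051] 2.4683323151391514
labels mid [ 0.68731162 -0.11410086  0.05115383] 26.000668914050973
stand [ 0.57346074 -0.11992985] yaw 0.05115382844459833
comp [ 0.5698304  -0.04902272] bar [ 0.47359155 -0.125043  ]
cup rim [0.33106957 0.16716003 0.085     ]
brush L [ 0.36739334 -0.10641976  0.02      ]
```

View pics/fit0.png

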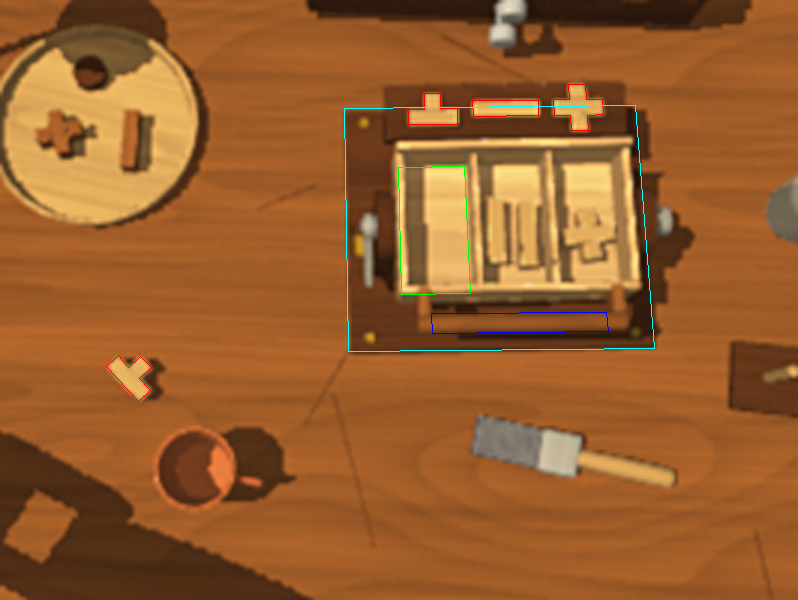

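```bash
cat > plan.py <<'E'
import sys
from h import *
def plan(tx,ty,tz,yaw,N,cx=None):
    s=readout.get_state(); p=s["eef_pos"]; R0=Rt.from_quat(s["tcp_rot"])
    RT=Rt.from_euler("z",yaw)*Rt.from_rotvec([np.pi,0,0])
    d=(np.array([tx,ty,tz])-p); rv=(R0.inv()*RT).as_rotvec()
    R=R0; out=[]
    for k in range(N):
        sh=R.inv().apply(d/N)*1000; out.append(" ".join(f"{v:.1f}" for v in sh)+" "+" ".join(f"{v:.3f}" for v in rv/N)); R=R*Rt.from_rotvec(rv/N)
    e=Rt.from_quat(s["tcp_rot"]).as_matrix()
    print("t",s["time"],"pos",p.round(4),"yaw",np.arctan2(e[1,0],e[0,0]).round(3),"F",s["contact_force"].round(2),"open",round(s["opening"],3))
    for i in range(0,N,5): print("; ".join(out[i:i+5]))
if __name__=="__main__":
    a=[float(v) for v in sys.argv[1:]]; plan(*a[:4],int(a[4]))
E
python3 plan.py 0.4245 0.2434 0.15 -0.75 12
```

```text
t 0.8 pos [0.2471 0.6281 0.2314] yaw 1.196 F [-0.26  0.31 -0.41] open 1.0
-24.4 25.5 6.8 -0.000 -0.000 0.162; -20.0 29.1 6.8 -0.000 -0.000 0.162; -15.0 32.0 6.8 -0.000 -0.000 0.162; -9.7 34.0 6.8 -0.000 -0.000 0.162; -4.1 35.1 6.8 -0.000 -0.000 0.162
1.7 35.3 6.8 -0.000 -0.000 0.162; 7.3 34.5 6.8 -0.000 -0.000 0.162; 12.8 32.9 6.8 -0.000 -0.000 0.162; 18.0 30.4 6.8 -0.000 -0.000 0.162; 22.6 27.1 6.8 -0.000 -0.000 0.162
26.7 23.1 6.8 -0.000 -0.000 0.162; 30.1 18.5 6.8 -0.000 -0.000 0.162
```

```bash
python3 -m crank '-24.4 25.5 6.8 0 0 0.162; -20 29.1 6.8 0 0 0.162; -15 32 6.8 0 0 0.162; -9.7 34 6.8 0 0 0.162; -4.1 35.1 6.8 0 0 0.162' 1 40
python3 -m crank '1.7 35.3 6.8 0 0 0.162; 7.3 34.5 6.8 0 0 0.162; 12.8 32.9 6.8 0 0 0.162; 18 30.4 6.8 0 0 0.162; 22.6 27.1 6.8 0 0 0.162'
python3 -m crank '26.7 23.1 6.8 0 0 0.162; 30.1 18.5 6.8 0 0 0.162; 0 0 0 0 0 0'
python3 plan.py 0.4245 0.2434 0.004 -0.75 4
```

```text
time: 1.42
eef_pos: [0.3215, 0.4668, 0.1973]
tcp_rot: [0.982, 0.189, 0.0, -0.0]
contact_force: [0.4, 0.0, 0.7]
opening: 0.999
time: 2.05
eef_pos: [0.3957, 0.3066, 0.1634]
tcp_rot: [0.977, -0.213, 0.0, -0.0]
contact_force: [-0.6, 0.1, 0.2]
opening: 0.998
time: 2.42
eef_pos: [0.4254, 0.2419, 0.1494]
tcp_rot: [0.93, -0.367, -0.0, 0.0]
contact_force: [-0.7, 1.6, 0.5]
opening: 1.001
t 2.425 pos [0.4254 0.2419 0.1494] yaw -0.751 F [-0.66  1.64  0.54] open 1.001
-0.4 -0.1 36.4 0.000 0.000 -0.000; -0.4 -0.1 36.4 0.000 0.000 -0.000; -0.4 -0.1 36.4 0.000 0.000 -0.000; -0.4 -0.1 36.4 0.000 0.000 -0.000
```

```bash
python3 -m crank '-0.4 -0.1 40 0 0 0; -0.4 -0.1 40 0 0 0; -0.4 -0.1 36 0 0 0; -0.4 -0.1 20 0 0 0; 0 0 9 0 0 0'
python3 plan.py 0.4245 0.2434 0.004 -0.75 1
python3 - <<'E'
from h import *
im=optics.read_camera("top"); cv2.imwrite("pics/t1.png",cv2.resize(im[190:290,130:263,::-1],(798,600),interpolation=cv2.INTER_CUBIC))
E
```

```text
time: 3.05
eef_pos: [0.4231, 0.2454, 0.0037]
tcp_rot: [0.931, -0.364, -0.001, 0.0]
contact_force: [-0.1, -0.3, -0.1]
opening: 0.998
t 3.05 pos [0.4231 0.2454 0.0037] yaw -0.746 F [-0.06 -0.31 -0.1 ] open 0.998
2.4 0.5 -0.3 0.001 0.001 0.004
```

View pics/t1.png

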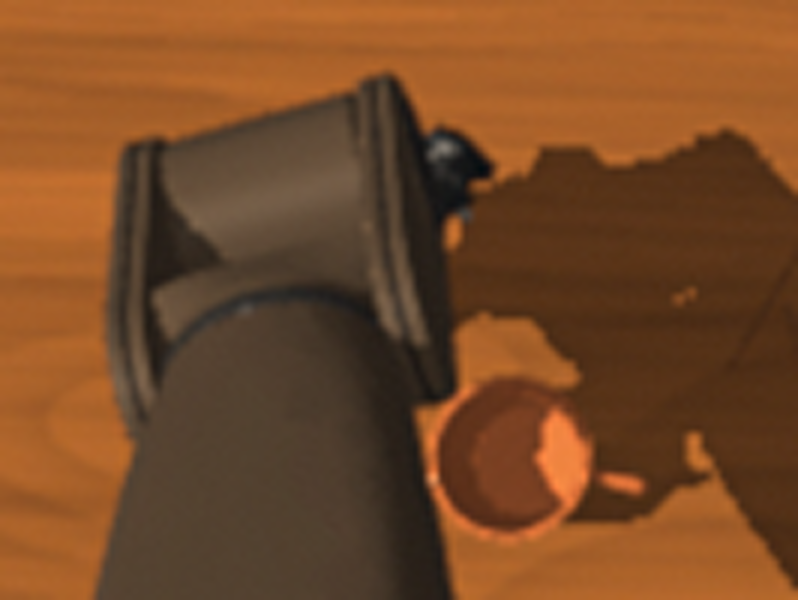

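The arm hides the piece, and the cup stands clear at (215,266). I close the gripper.

```bash
python3 -m crank '2 0.5 0 0 0 0; 0 0 0 0 0 0; 0 0 0 0 0 0; 0 0 0 0 0 0; 0 0 0 0 0 0' -1 40
python3 -m crank '0 0 0 0 0 0; 0 0 0 0 0 0'
python3 -m crank '0 0 -20 0 0 0; 0 0 -45 0 0 0; 0 0 -50 0 0 0; 0 0 -50 0 0 0; 0 0 -50 0 0 0'
python3 -m crank '0 0 -10 0 0 0;0 0 0 0 0 0'
python3 plan.py 0.5698 -0.049 0.22 0.051 9
```

```text
time: 3.72
eef_pos: [0.4262, 0.2434, 0.0058]
tcp_rot: [0.931, -0.365, 0.001, -0.001]
contact_force: [0.0, -1.1, 6.0]
opening: 0.365
time: 3.98
eef_pos: [0.4262, 0.2434, 0.0058]
tcp_rot: [0.931, -0.365, 0.001, -0.001]
contact_force: [-1.0, -0.5, 5.4]
opening: 0.369
time: 4.6
eef_pos: [0.4245, 0.2429, 0.2208]
tcp_rot: [0.931, -0.365, -0.0, 0.0]
contact_force: [0.4, -0.1, 0.4]
opening: 0.365
time: 4.85
eef_pos: [0.425, 0.2431, 0.2296]
tcp_rot: [0.931, -0.365, 0.0, -0.0]
contact_force: [0.3, 0.2, -1.0]
opening: 0.358
t 4.85 pos [0.425  0.2431 0.2296] yaw -0.748 F [ 0.29  0.23 -1.04] open 0.358
33.9 12.8 1.1 -0.000 -0.000 -0.089; 32.6 15.8 1.1 -0.000 -0.000 -0.089; 31.1 18.6 1.1 -0.000 -0.000 -0.089; 29.3 21.3 1.1 -0.000 -0.000 -0.089; 27.3 23.8 1.1 -0.000 -0.000 -0.089
25.1 26.1 1.1 -0.000 -0.000 -0.089; 22.7 28.3 1.1 -0.000 -0.000 -0.089; 20.1 30.2 1.1 -0.000 -0.000 -0.089; 17.3 31.8 1.1 -0.000 -0.000 -0.089
```

```bash
python3 -m crank '33.9 12.8 0 0 0 -0.089; 32.6 15.8 0 0 0 -0.089; 31.1 18.6 0 0 0 -0.089; 29.3 21.3 0 0 0 -0.089; 27.3 23.8 0 0 0 -0.089'
python3 -m crank '25.1 26.1 0 0 0 -0.089; 22.7 28.3 0 0 0 -0.089; 20.1 30.2 0 0 0 -0.089; 17.3 31.8 0 0 0 -0.089; 0 0 0 0 0 0'
python3 -m crank '0 0 0 0 0 0; 0 0 0 0 0 0'
python3 plan.py 0.5698 -0.049 0.095 0.051 4
python3 - <<'E'
from h import *
for c in("top","side"):
    im=optics.read_camera(c); cv2.imwrite(f"pics/{c}2.png",cv2.resize(im[100:300,150:416,::-1],(798,600),interpolation=cv2.INTER_CUBIC))
E
```

```text
time: 5.48
eef_pos: [0.5046, 0.0798, 0.2263]
tcp_rot: [0.989, -0.15, -0.003, 0.0]
contact_force: [-0.2, 0.3, 0.5]
opening: 0.36
time: 6.1
eef_pos: [0.5697, -0.0505, 0.2262]
tcp_rot: [1.0, 0.025, -0.003, -0.001]
contact_force: [-0.2, -0.2, -0.2]
opening: 0.366
time: 6.35
eef_pos: [0.5697, -0.0478, 0.2287]
tcp_rot: [1.0, 0.027, -0.001, -0.0]
contact_force: [-0.5, -0.6, -1.2]
opening: 0.363
t 6.35 pos [ 0.5697 -0.0478  0.2287] yaw 0.054 F [-0.48 -0.56 -1.16] open 0.363
0.1 0.3 33.4 -0.000 0.000 0.001; 0.1 0.3 33.4 -0.000 0.000 0.001; 0.1 0.3 33.4 -0.000 0.000 0.001; 0.0 0.3 33.4 -0.000 0.000 0.001
```

View pics/top2.png

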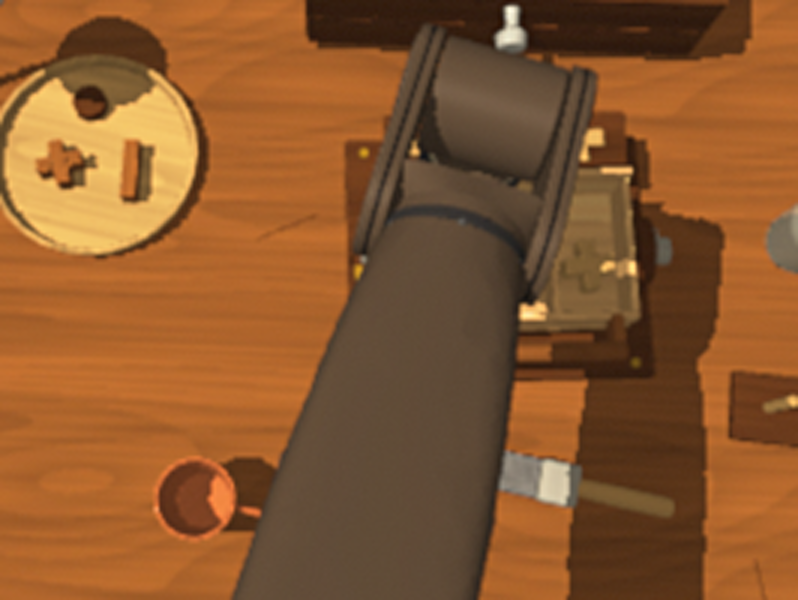

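View pics/side2.png

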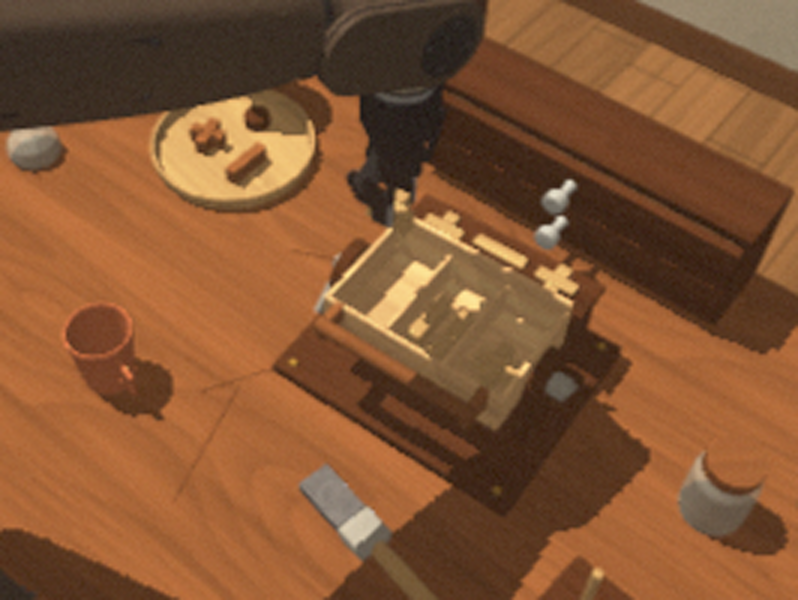

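The side view shows the T held in the fingers at crop (400,205), above the left compartment. I lower it.

```bash
python3 -m crank '0 0.3 35 0 0 0; 0 0.3 35 0 0 0; 0 0.3 30 0 0 0; 0 0 20 0 0 0; 0 0 10 0 0 0'
python3 -m crank '0 0 0 0 0 0; 0 0 0 0 0 0'
python3 plan.py 0.5698 -0.049 0.095 0.051 1
```

```text
time: 7.08
eef_pos: [0.5701, -0.0493, 0.0988]
tcp_rot: [1.0, 0.027, -0.0, -0.0]
contact_force: [0.2, 0.3, 0.1]
opening: 0.364
time: 7.32
eef_pos: [0.5715, -0.0499, 0.1011]
tcp_rot: [1.0, 0.027, 0.001, 0.0]
contact_force: [0.4, -0.4, 1.3]
opening: 0.366
t 7.325 pos [ 0.5715 -0.0499  0.1011] yaw 0.053 F [ 0.36 -0.37  1.27] open 0.366
-1.6 -1.0 6.1 0.001 -0.002 0.002
```

```bash
python3 -m crank '-1.5 -1 5 0 0 0; 0 0 0 0 0 0; 0 0 0 0 0 0'
python3 -m crank '0 0 0 0 0 0; 0 0 0 0 0 0; 0 0 0 0 0 0; 0 0 0 0 0 0' 0.2
python3 -m crank '0 0 -20 0 0 0; 0 0 -40 0 0 0; 0 0 -40 0 0 0; 0 0 -40 0 0 0; 0 0 0 0 0 0'
python3 - <<'E'
from h import *
for c in("top","side"):
    im=optics.read_camera(c); cv2.imwrite(f"pics/{c}3.png",cv2.resize(im[100:300,150:416,::-1],(798,600),interpolation=cv2.INTER_CUBIC))
E
python3 plan.py 0.5698 -0.049 0.095 0.051 1
```

```text
time: 7.7
eef_pos: [0.569, -0.0488, 0.0949]
tcp_rot: [1.0, 0.026, 0.0, 0.0]
contact_force: [-0.1, 0.5, -0.5]
opening: 0.365
time: 8.2
eef_pos: [0.569, -0.0488, 0.0947]
tcp_rot: [1.0, 0.026, 0.0, 0.0]
contact_force: [-1.0, -1.0, 0.6]
opening: 0.603
time: 8.82
eef_pos: [0.5715, -0.0494, 0.2412]
tcp_rot: [1.0, 0.027, 0.005, 0.002]
contact_force: [0.5, 0.4, 0.2]
opening: 0.597
t 8.925 pos [ 0.5691 -0.0488  0.2358] yaw 0.053 F [ 0.46  0.85 -0.42] open 0.602
0.5 0.2 140.8 0.001 -0.002 0.002
```

View pics/side3.png

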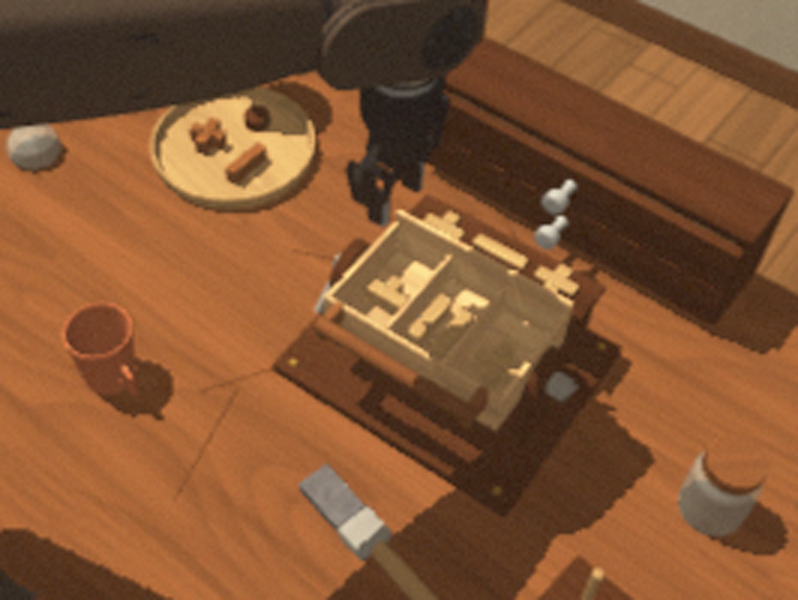

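The side view shows the T lying in the left compartment at crop (395,285), with the fingers clear of it. Next I move to the bar with the gripper shut and turned so the tips lie along the bar.

```bash
python3 plan.py 0.4736 -0.125 0.215 -1.52 10
```

```text
t 8.925 pos [ 0.5691 -0.0488  0.2358] yaw 0.053 F [ 0.46  0.85 -0.42] open 0.602
-9.9 7.1 2.1 -0.000 -0.000 0.157; -8.7 8.6 2.1 -0.000 -0.000 0.157; -7.3 9.8 2.1 -0.000 -0.000 0.157; -5.6 10.8 2.1 -0.000 -0.000 0.157; -3.9 11.6 2.1 -0.000 -0.000 0.157
-2.0 12.1 2.1 -0.000 -0.000 0.157; -0.1 12.2 2.1 -0.000 -0.000 0.157; 1.8 12.1 2.1 -0.000 -0.000 0.157; 3.7 11.6 2.1 -0.000 -0.000 0.157; 5.5 10.9 2.1 -0.000 -0.000 0.157
```

View pics/top3.png

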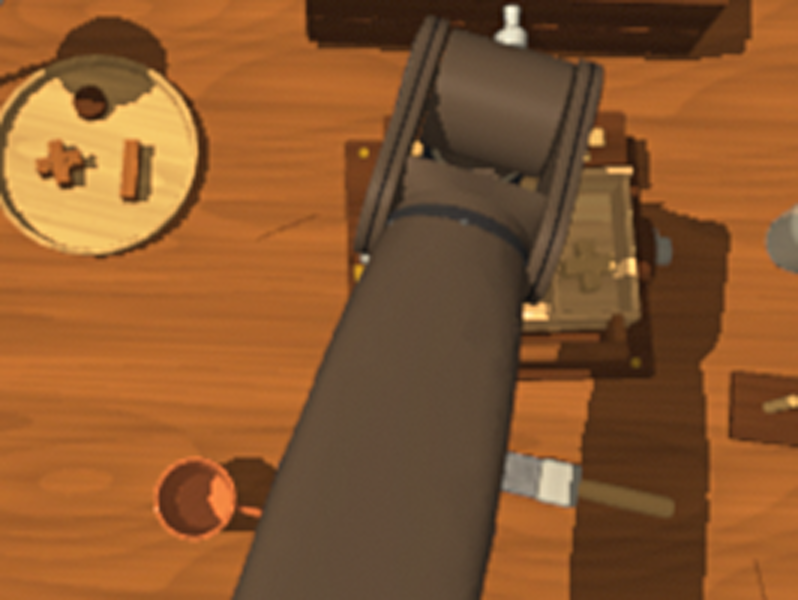

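The top view is mostly covered by the arm. The plus is still at crop (585,265), and the bystanders are unchanged.

```bash
python3 -m crank '-9.9 7.1 2 0 0 0.157; -8.7 8.6 2 0 0 0.157; -7.3 9.8 2 0 0 0.157; -5.6 10.8 2 0 0 0.157; -3.9 11.6 2 0 0 0.157' -1 40
python3 -m crank '-2 12.1 2 0 0 0.157; 0 12.2 2 0 0 0.157; 1.8 12.1 2 0 0 0.157; 3.7 11.6 2 0 0 0.157; 5.5 10.9 2 0 0 0.157'
python3 -m crank '0 0 0 0 0 0; 0 0 0 0 0 0; 0 0 0 0 0 0'
python3 plan.py 0.4736 -0.125 0.150 -1.52 3
python3 - <<'E'
from h import *
im=optics.read_camera("side"); cv2.imwrite(f"pics/side4.png",cv2.resize(im[100:300,150:416,::-1],(798,600),interpolation=cv2.INTER_CUBIC))
E
```

```text
time: 9.55
eef_pos: [0.5198, -0.0867, 0.2226]
tcp_rot: [0.933, -0.36, -0.002, 0.0]
contact_force: [-0.6, 0.2, 1.0]
opening: -0.002
time: 10.18
eef_pos: [0.4722, -0.1248, 0.2127]
tcp_rot: [0.724, -0.69, -0.002, 0.001]
contact_force: [-0.1, -0.1, 0.1]
opening: 0.001
time: 10.55
eef_pos: [0.4738, -0.1248, 0.2145]
tcp_rot: [0.726, -0.687, -0.0, 0.0]
contact_force: [-0.0, 0.7, -0.4]
opening: 0.001
t 10.55 pos [ 0.4738 -0.1248  0.2145] yaw -1.515 F [-0.02  0.67 -0.44] open 0.001
0.1 0.1 21.5 0.000 0.000 0.002; 0.1 0.1 21.5 0.000 0.000 0.002; 0.1 0.1 21.5 0.000 0.000 0.002
```

View pics/side4.png

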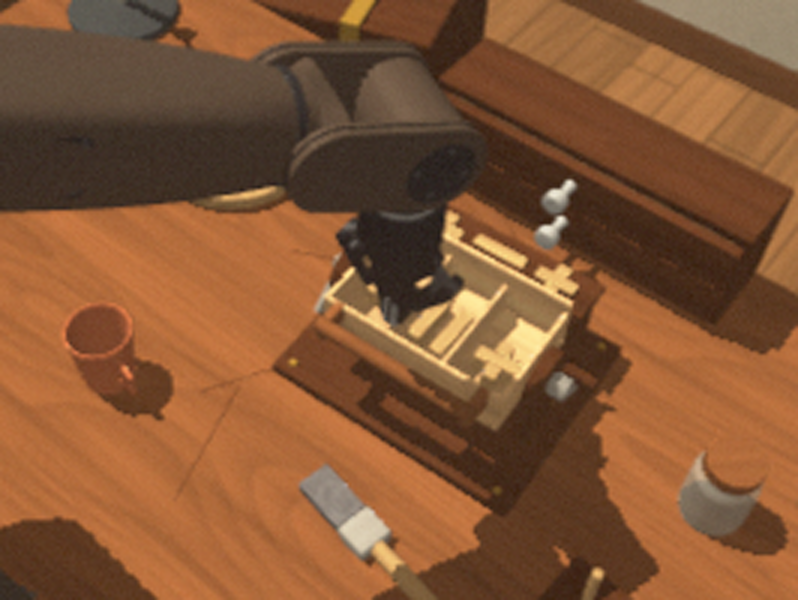

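The side view shows the shut fingers hanging at crop (395,315), above and behind the bar, which runs (325,320) to (480,395). I check the bar's predicted place against this view.

```bash
python3 - <<'E'
from h import *
p=np.load("p.npy"); st=p[3:5]; a=p[5]; R=np.array([[np.cos(a),-np.sin(a)],[np.sin(a),np.cos(a)]])
b=cv2.imread("pics/side4.png")
S=lambda x,y,z:np.r_[st+R@[x,y],z]
def dr(P,c):
    q=((proj("side",P)-[150,100]+.5)*3-.5); cv2.polylines(b,[np.round(q).astype(int)],True,c,1)
dr([S(-.1,-.08,.142),S(-.1,.08,.142)],(255,0,0))
dr([S(-.067,-.108,.135),S(-.067,.108,.135),S(.067,.108,.15),S(.067,-.108,.15)],(0,255,0))
dr([[.4738,-.1248,.2145],[.4738,-.1248,.142]],(0,0,255))
cv2.imwrite("pics/side4b.png",b)
E
```

```text
(no output)
```

View pics/side4b.png

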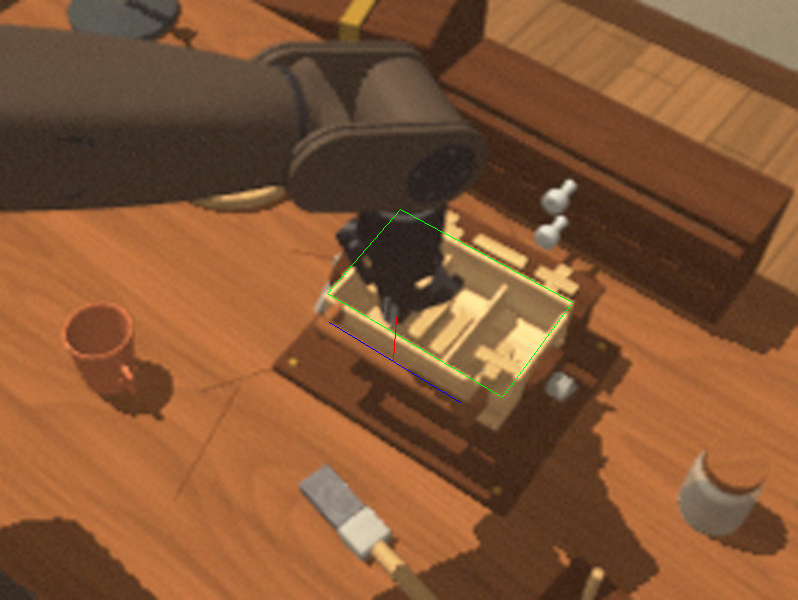

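The prediction lies about 3 mm to the front of the bar's middle, so I shift 2.5 mm in +x and descend with force checks.

```bash
python3 -m crank '0 -2.5 20 0 0 0; 0 0 25 0 0 0; 0 0 17 0 0 0; 0 0 0 0 0 0'
python3 -m crank '0 0 4 0 0 0; 0 0 4 0 0 0; 0 0 0 0 0 0'
python3 -m crank '0 0 4 0 0 0; 0 0 0 0 0 0'
```

```text
time: 11.1
eef_pos: [0.4752, -0.1244, 0.1512]
tcp_rot: [0.726, -0.688, -0.002, 0.0]
contact_force: [0.1, 0.1, 0.1]
opening: -0.0
time: 11.48
eef_pos: [0.4762, -0.1251, 0.1449]
tcp_rot: [0.726, -0.688, 0.0, -0.0]
contact_force: [1.2, 0.0, 0.0]
opening: 0.001
time: 11.72
eef_pos: [0.4765, -0.1253, 0.1415]
tcp_rot: [0.726, -0.688, 0.0, -0.0]
contact_force: [-0.7, -0.8, 5.2]
opening: 0.001
```

Contact comes at z of about 0.142, as expected. I press on in stages. The target TCP z is about 0.087.

```bash
python3 -m crank '0 0 5 0 0 0; 0 0 6 0 0 0; 0 0 6 0 0 0; 0 0 6 0 0 0; 0 0 6 0 0 0'
python3 -m crank '0 0 4 0 0 0; 0 0 4 0 0 0; 0 0 2 0 0 0; 0 0 0 0 0 0'
python3 plan.py 0.476 -0.125 0.087 -1.515 1
python3 - <<'E'
from h import *
im=optics.read_camera("side"); cv2.imwrite(f"pics/side5.png",cv2.resize(im[100:300,150:416,::-1],(798,600),interpolation=cv2.INTER_CUBIC))
E
```

```text
time: 12.35
eef_pos: [0.4754, -0.1254, 0.113]
tcp_rot: [0.726, -0.688, -0.001, 0.001]
contact_force: [-6.1, -0.9, 8.6]
opening: 0.004
time: 12.85
eef_pos: [0.4753, -0.1254, 0.1031]
tcp_rot: [0.726, -0.687, -0.001, 0.001]
contact_force: [-6.5, -0.8, 10.4]
opening: -0.003
t 12.85 pos [ 0.4753 -0.1254  0.1031] yaw -1.516 F [-6.47 -0.78 10.41] open -0.003
-0.4 -0.8 16.1 0.004 -0.000 -0.001
```

View pics/side5.png

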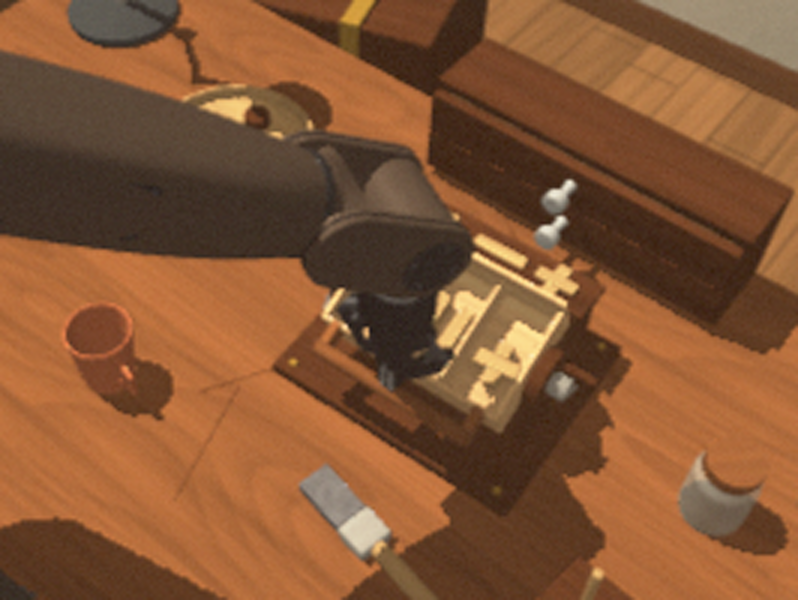

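The bin is tipped part way, with the fingers on the bar at crop (390,380). A -6 N drag in x fits the bar's forward arc mid-way. I continue in small rows.

```bash
python3 -m crank '0 0 3 0 0 0; 0 0 3 0 0 0; 0 0 2 0 0 0; 0 0 0 0 0 0'
python3 -m crank '0 0 2 0 0 0; 0 0 2 0 0 0; 0 0 0 0 0 0'
python3 plan.py 0.476 -0.125 0.087 -1.515 1
```

```text
time: 13.4
eef_pos: [0.4758, -0.1254, 0.0949]
tcp_rot: [0.726, -0.688, -0.0, 0.001]
contact_force: [-5.1, 0.1, 8.1]
opening: -0.002
time: 13.78
eef_pos: [0.4762, -0.1254, 0.091]
tcp_rot: [0.726, -0.688, 0.0, 0.0]
contact_force: [-3.2, 0.8, 7.8]
opening: 0.004
t 13.775 pos [ 0.4762 -0.1254  0.091 ] yaw -1.517 F [-3.24  0.78  7.79] open 0.004
-0.4 0.2 4.0 0.001 -0.001 -0.002
```

```bash
python3 -m crank '0 0 2 0 0 0; 0 0 2 0 0 0; 0 0 0 0 0 0; 0 0 0 0 0 0'
python3 -m crank '0 0 0 0 0 0; 0 0 0 0 0 0; 0 0 0 0 0 0; 0 0 0 0 0 0; 0 0 0 0 0 0'
python3 plan.py 0.476 -0.125 0.087 -1.515 1
python3 - <<'E'
from h import *
p=np.load("p.npy"); st=p[3:5]; a=p[5]; R=np.array([[np.cos(a),-np.sin(a)],[np.sin(a),np.cos(a)]])
def B(x,y,z,t): # bin frame rel pivot
    X=x*np.cos(t)-z*np.sin(t); Z=z*np.cos(t)+x*np.sin(t); return np.r_[st+R@[X,y],.105+Z]
for c in("side","top"):
    im=optics.read_camera(c); b=cv2.resize(im[100:300,150:416,::-1],(798,600),interpolation=cv2.INTER_CUBIC).copy(); cv2.imwrite(f"pics/{c}6.png",b)
    for t,col in((.36,(255,0,0)),(.54,(0,255,0)),(.72,(0,0,255))):
        P=[B(-.067,-.108,.030,t),B(-.067,.108,.030,t),B(.067,.108,.045,t),B(.067,-.108,.045,t)]
        q=((proj(c,P)-[150,100]+.5)*3-.5); cv2.polylines(b,[np.round(q).astype(int)],True,col,1)
    cv2.imwrite(f"pics/{c}6b.png",b)
print(readout.get_state()["contact_force"],readout.get_state()["eef_pos"])
E
```

```text
time: 14.28
eef_pos: [0.4768, -0.1254, 0.0873]
tcp_rot: [0.726, -0.688, 0.001, -0.0]
contact_force: [-1.9, 0.2, 8.5]
opening: 0.003
time: 14.9
eef_pos: [0.4768, -0.1254, 0.0873]
tcp_rot: [0.726, -0.688, 0.001, -0.0]
contact_force: [-2.4, 0.4, 8.0]
opening: 0.0
t 14.9 pos [ 0.4768 -0.1254  0.0873] yaw -1.517 F [-2.38  0.43  8.04] open 0.0
-0.4 0.7 0.3 -0.001 -0.001 -0.002
[-2.59864793 -0.01925703  8.66279509] [ 0.47674174 -0.12538263  0.08729315]
```

View pics/side6b.png

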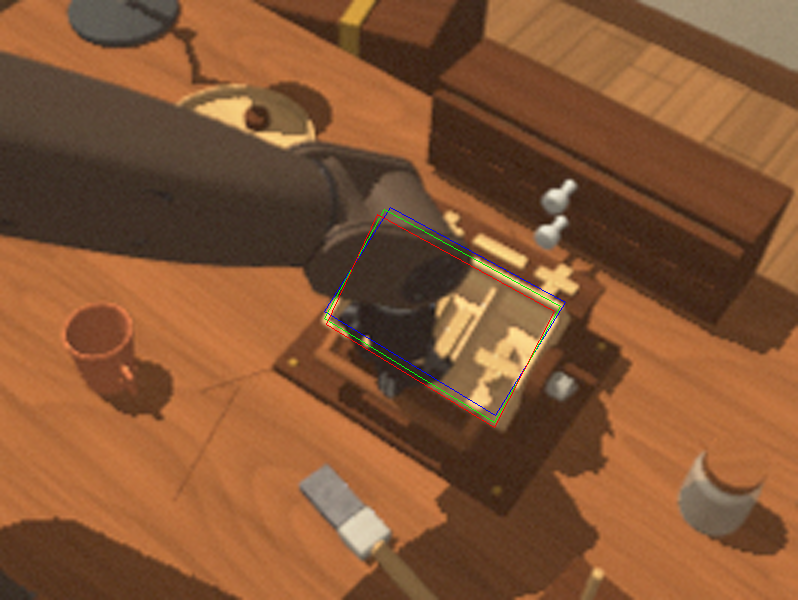

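View pics/side6.png

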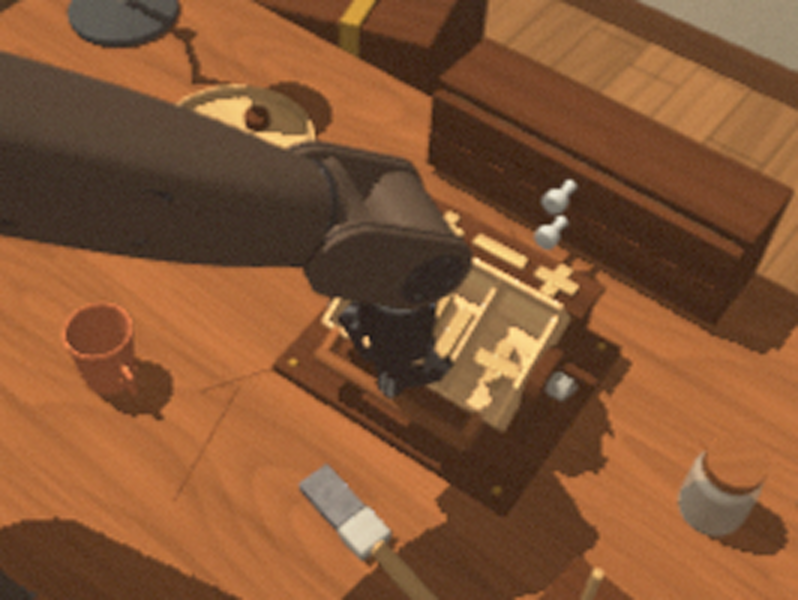

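View pics/top6b.png

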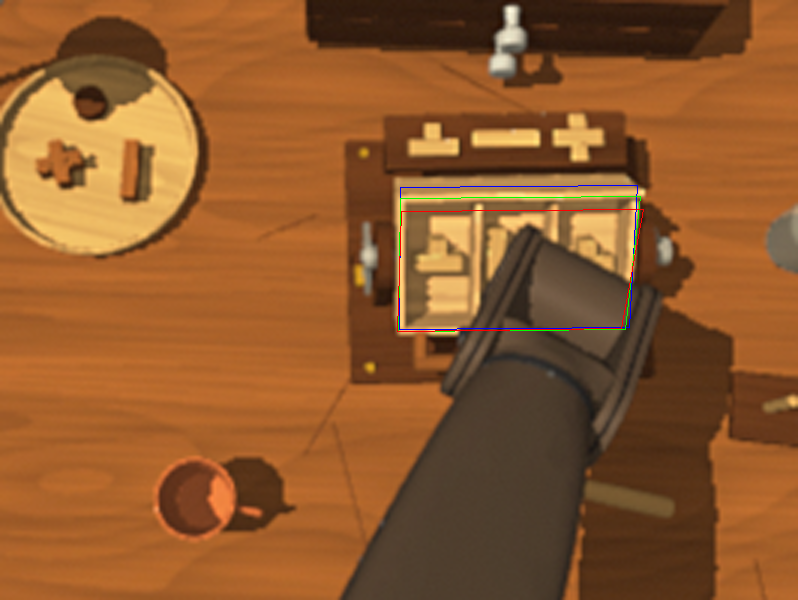

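The T lies in the left compartment at top crop (440,255), behind-front aligned with the T label. The back rim follows the green 0.54 rad outline. The drop is 55 mm with 8 N on the fingers, steady. Handing in.

```bash
python3 -c "
from plant import ctrl;print(ctrl.sign_off())"
```

```text
the job is handed in; nothing more can be done
None
```

The T piece is in the leftmost compartment, the one with the T label behind it. I let go of it there while the bin was upright. I then pressed the bar down to the third click with shut fingers and handed in at about 15 s, still holding it there.

**Last checks:**
- **Bar drop:** the tool went from first contact at z of about 0.142 m to 0.0873 m. That 55 mm drop corresponds to a tilt of about 0.54 rad.
- **Hold:** the fingers felt a steady 8 to 8.7 N upwards, and the tool stayed still over the last 0.6 s.
- **Outline:** the bin's back rim in the top picture lies on the outline I predicted for 0.54 rad. This is a rougher check than the height.
- **Contents:** in the top picture the T lies loose in the left compartment. The plus and the two rods show in their own compartments, partly hidden by the arm.
- **Bystanders:** those I could see stood where they were. The brush is mostly hidden behind the arm in the last top picture but shows unmoved in the side picture. The tower was only partly in the views I checked.

**What disagreed:**
- My predicted bar position was about 3 mm in front of where the side picture showed it, so I shifted 2.5 mm before pressing.
- There was a sideways drag of about 6 N while pressing. It had dropped to about 2.5 N at the end.
- During the grasp the fingertips pressed on the bench with about 6 N.

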